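# Close up an electrode kit box: retaining panel first, then the lid

## Task

The electrodes are back in the slots of the open kit box. With the fingertips, push the upright white retaining panel over until it lies flat over the electrodes, and only then push the box's lid over from behind and gently down until it is fully shut. Only push: do not take hold of the panel, the lid or anything else, do not slam or force them, and leave the electrodes in their slots and all the other things where they are.

Things in the scene. Friction and masses are not known exactly. Their poses are not given: they have to be found in the camera images.
- kit_box: Base of a grey plastic kit box, fixed to the bench: 170 mm (x) by 270 mm (y) by 62 mm high, walls 4 mm. Origin at the centre of its underside; x points from the front wall to the far wall, where the lid is hinged, y left, z up. Left bay (y -12 to 131 mm): three electrodes in dark foam slots. Right bay: lamp holder and 9 V battery, tops up to 55 mm above the bench.
- panel (a joint): Angle of the white retaining panel, rad: 0 = flat over the electrodes (hard stop), 1.57 = upright, stop at 1.66; starts at 1.28 to 1.60. The free edge swings right (box -y) and down as the angle falls. A friction hinge (0.08 N m) holds it at any angle; about 1 N near the free edge moves it. Flat, its upper face is 43 mm above the bench, 19 mm below the box's rim. Upright, it blocks the lid.
- panel_hinge (a point): Middle of the panel's hinge axis, which runs parallel to the box's x along its left wall, at (0, 127, 41) mm in the box's frame. The panel is 148 mm wide along the axis, reaches 143 mm from the axis to its free edge and is 4 mm thick, the axis in mid-thickness.
- panel_edge (a point): Middle of the panel's free edge, in mid-thickness; axes turn with the panel: x along the edge, -y from hinge to free edge, z out of the face that is on the left (outer) side when upright and on top when flat.
- lid (a joint): Angle of the box's lid, rad: 0 = shut on the base (hard stop), 1.57 = upright, stop at 1.85; starts open, 1.58 to 1.80. The free edge swings to the box's front (-x) and down as the angle falls. Friction hinges (0.40 N m; lid 0.3 kg) hold it at any angle, it does not fall; 1 to 6 N on the outer half of its outer (back) face moves it. Shut, its flat top is 86 mm above the bench.
- lid_hinge (a point): Middle of the lid's hinge axis, which runs parallel to the box's y along its far rim, at (89, 0, 62) mm in the box's frame. The lid is a grey shell, 270 mm along the axis and 24 mm deep, foam inside; its outer face lies 24 mm off the axis (square to the lid), its free edge 174 mm from the axis.
- lid_edge (a point): Middle of the lid's free edge, half-way through its 24 mm depth; axes turn with the lid: y along the edge, -x from hinge to free edge, z out of the lid's outer face (upward when shut). The outer face is 12 mm out along z.
- copper_strip: Copper electrode strip, 20x100x11 mm, lying in the foam slot nearest the box's front. Origin at the centre of its underside. Stays in its slot.
- zinc_strip: Zinc electrode strip, 20x100x11 mm, lying in the middle foam slot. Origin at the centre of its underside. Stays in its slot.
- carbon_rod: Black carbon electrode rod, 10x110x10 mm, lying in the foam slot nearest the lid. Origin at the centre of its underside. Stays in its slot.
- lamp_holder: White lamp holder, 40x62x46 mm, loose in the right bay of the box. Origin at the centre of its underside. To be left alone.
- battery_9v: 9 V block battery, 18x27x47 mm, standing loose in the right bay of the box. Origin at the centre of its underside. To be left alone.
- marker_black: Marker pen, 12x138x15 mm, lying on the bench in front of the box. Origin at the centre of its underside. To be left alone.
- stopper_3: Red rubber stopper, 36 mm across, 30 mm high, standing on the bench just right of the box. Origin at the centre of its underside. To be left alone.
- eraser: Blue and white eraser, 21x44x12 mm, on the bench just left of the box. Origin at the centre of its underside. To be left alone.
- safety_specs: Safety spectacles, 157x140x45 mm, on the bench at the right. Origin at the centre of the underside. To be left alone.
Things that resemble listed ones, but are neither listed nor needed, are in the scene too. What is shaped like the zinc_strip but green or pink is not meant.

How it is judged (in metres and radians):
On the way, in this order (a step that is already met when the one before it is completed fails the run):
1. the retaining panel lies flat over the electrodes while the lid still stands open (value of joint panel below 0.05 rad and value of joint lid above 1.2 rad), for 0.2 s.
2. the lid is swung fully shut over the flat panel (value of joint lid below 0.03 rad and value of joint panel below 0.06 rad), for 0.2 s.
At the end, for the whole second after the job is handed in: The lid is shut (within 0.03 rad) and at rest, the retaining panel lies flat below it (within 0.06 rad), and the copper strip, zinc strip and carbon rod each lie on the floor of their own slot (within 8 mm across the slot and 7 mm in height) (all of step 2 and velocity of joint lid between -0.05 and 0.05 rad/s and z of copper_strip in the frame of kit_box between 0.018 and 0.031 m and x of copper_strip in the frame of kit_box between -0.0522 and -0.0362 m and z of zinc_strip in the frame of kit_box between 0.018 and 0.031 m and x of zinc_strip in the frame of kit_box between -0.003 and 0.013 m and z of carbon_rod in the frame of kit_box between 0.018 and 0.031 m and x of carbon_rod in the frame of kit_box between 0.0413 and 0.0573 m); the robot touches nothing.
It fails at once if the lid is slammed: faster than 1.5 rad/s in the last 0.15 rad (value of joint lid below 0.15 rad and velocity of joint lid below -1.5 rad/s).
It fails at once if the panel or the lid is forced: pushed by the robot with more than 40 N (contact force between any of the arm, the fingers and panel above 40 N or contact force between any of the arm, the fingers and lid above 40 N).
It fails at once if the panel or the lid is taken between the fingers in place of being pushed ((contact force between the fingers and panel above 0.5 N and x of the grasp point in the frame of panel_edge between -0.08 and 0.08 m and y of the grasp point in the frame of panel_edge between -0.02 and 0.141 m and z of the grasp point in the frame of panel_edge between -0.003 and 0.003 m) or (contact force between the fingers and lid above 0.5 N and x of the grasp point in the frame of lid_edge between -0.02 and 0.17 m and y of the grasp point in the frame of lid_edge between -0.14 and 0.14 m and z of the grasp point in the frame of lid_edge between -0.012 and 0.012 m)).
It fails at once if an electrode, the lamp holder or the battery is lifted or shifted by more than 15 mm (distance of any of copper_strip, zinc_strip, carbon_rod, lamp_holder, battery_9v from where it was at the start of the episode above 0.015 m).
It fails at once if a thing beside the box (marker, stopper, eraser, spectacles) is lifted or shifted by more than 25 mm (distance of any of marker_black, stopper_3, eraser, safety_specs from where it was at the start of the episode above 0.025 m).
It also fails if it takes over 61 s, if anything falls off the work surface, if the arm or the gripper's body presses on something with over 40 N, if the wrist force passes 120 N, or if a joint passes its speed limit or range.

## Robot

A 6-joint arm with a two-finger parallel gripper is mounted at the origin on a cart in front of the work surface, level with it; the furniture and walls round the work are solid. World frame = base frame: x ahead of the robot, y to its left, z up, the work surface at z = 0. Lengths are in mm, angles in rad, forces in N, time in s.
With the tool pointing down it reaches from about 350 to 725 mm from the base axis. Payload 6 kg.
Tool frame: the origin (TCP) lies midway between the tips of the shut fingers; the grasp point (between the pads) lies 19 mm behind it (grip_depth is the distance from the TCP to the grasp point, in mm); z points along the fingers, y is the line along which they close (so a half turn about z gives the same grasp; the last joint's range is limited). The gripper opens to 85 mm and grips with 20 to 120 N. Pads are 22 mm wide; open, the fingers measure 114 mm over their backs; the gripper's body (76 mm by 85 mm) begins 54 mm behind the grasp point. The pads swing forward as they close: fully open they stand 13 mm farther back than shut.
Start: joints at [1.543, 0.04, 0.085, 0, -1.615, -0.334], TCP at [212.348, 561.143, 231.261] pointing down, gripper open.
Joint ranges: [-2.56, 2.56], [-1.29, 2.01], [-1.08, 1.49], [-3.29, 1.98], [-2.81, -0.18], [-2.99, 2.99]. Speed limits (rad/s): [2.57, 2.57, 3.01, 3.14, 3.14, 3.14].

## Interface

Orientations are given as a unit quaternion [x, y, z, w].
In Python, from cell import * gives the robot as it stands.
- The arm moves only by the tool move_arm, never from a script. Its argument "increments" is a list of rows, each a list of 3 entries, a list of its own where there are three numbers: the shift along the tool's x, y, z in m, then the turn, a rotation vector about the tool's x, y, z in degrees, then the opening, from 0 (shut) to 1 (fully open). In form: [[[dx, dy, dz], [rx, ry, rz], grip], ...]. A call has 1 to 20 rows; each row shifts and turns the commanded pose from where the row before left it, along the tool's axes as they then stand; what a row does not reach is not made up. A row lasts 1/10 s, in which the tool goes at most 50 mm and 8.59 degrees, less where a joint would pass 70% of its speed; a pose out of reach is approached as far as the arm can. A call with a gripper value outside its range is refused whole. The fingers move at their own pace and stop on an object; "newtons" is the grip in N (left out, the last holds). Time passes only in rows, so rows that do not move let the fingers close. It gives the time, the measured TCP pose, the force, the opening and the grip force at its end, in the units of the state.
- get_state(): the state, without advancing time (a new reading comes with each control period).
- get_image(name): name is "side" or "top" or "wrist"; returns the picture (420x560x3 uint8, blue, green, red); there is no depth.
- camera_params(name): a dict with "mtx" (3x3 intrinsics, pixels), "rvec" (rotation vector, rad) and "tvec" (3), from world to camera coordinates, as OpenCV has them. Camera axes: x right, y down, z forward; pixel columns grow to the right and rows downward; lengths in mm; the calibration is good to about 2 mm. A picture is of the moment at which its call begins: read the wrist's pose just before it. camera_params takes no time and is no camera call; for the wrist camera it gives the pose at the moment of the call.
- finish_job(): hands the job in; it is judged then, once.
The state is a dict: "time": time; "q": joint angles; "joint_vel": joint speeds; "joint_torque": joint torques, N m; "tcp_pos": TCP position; "orientation": TCP orientation; "wrist_force": force on the tool from outside, world axes, zero at the start; "torque": the same for the moment, N m; "width": opening from 0.0 (shut) to 1.0 (fully open); "finger_force": force on a finger pad.
Only numpy, scipy, OpenCV 4.12 (cv2) and the standard library are available. Lean on these libraries where they do the work, as an engineer would, in place of code of your own. Each camera call takes 0.05 s, during which the arm holds its last target. There are 200 camera calls.

## Working session

There is one attempt and no reset: what is moved stays moved. The work goes in short steps, Python scripts to look and compute and a tool call to move; the robot and the scene stay as the last step left them, time stands still between calls to the robot, and variables do not carry over. Pictures are saved under pics/ and viewed, at most 10 in all, crops included, and the job is handed in when it is done.

Besides the shell and the picture viewer there is one more tool, called after ">>>" by a JSON object that holds its "op" and its "data". move_arm: Moves the arm, as the interface text tells. Its arguments: {"type":"object","properties":{"increments":{"type":"array","items":{"type":"array"}},"newtons":{"type":"number"}},"required":["increments"]}

```bash
mkdir -p pics; ls; python3 - <<'E'
from cell import *
import cv2,numpy as np
a=get_image("top");b=get_image("side")
cv2.imwrite("pics/top.png",a);cv2.imwrite("pics/side.png",b)
for n in("top","side","wrist"):
    p=camera_params(n);R=cv2.Rodrigues(np.array(p["rvec"],float))[0];print(n,np.round(p["mtx"],1).tolist(),(-R.T@np.array(p["tvec"],float).ravel()).round(1),R.round(3).tolist())
s=get_state();print(s)
E
```

```text
pics
top [[463.1, 0.0, 290.2], [0.0, 463.1, 205.2], [0.0, 0.0, 1.0]] [ 473.5  -77.9 1344. ] [[-0.008, -1.0, -0.028], [-0.998, 0.01, -0.065], [0.065, 0.028, -0.997]]
side [[533.6, 0.0, 275.2], [0.0, 533.6, 206.3], [0.0, 0.0, 1.0]] [ 592.7 1389.5  931.1] [[-0.999, 0.027, 0.02], [-0.004, 0.51, -0.86], [-0.034, -0.86, -0.51]]
wrist [[355.3, 0.0, 286.6], [0.0, 355.3, 206.8], [0.0, 0.0, 1.0]] [288.9 533.1 371.5] [[-0.353, -0.936, 0.002], [-0.887, 0.335, 0.318], [-0.298, 0.111, -0.948]]
{'time': 0.1, 'q': array([ 1.54268680e+00,  4.07640781e-02,  8.39200798e-02, -4.36471148e-04,
       -1.61549060e+00, -3.33727582e-01]), 'joint_vel': array([-0.00019026,  0.00030083,  0.00297259,  0.00156839, -0.0006881 ,
       -0.00066043]), 'joint_torque': array([-5.62479356e-03, -3.69351840e+01,  3.48280120e+01,  6.95162371e+00,
       -4.55299218e-03, -3.25016899e-06]), 'tcp_pos': array([212.19747371, 560.91147283, 230.37137716]), 'orientation': array([ 9.83680239e-01, -1.79923729e-01, -9.84106348e-05,  7.93359123e-04]), 'wrist_force': array([-0.18554566, -0.66942241, -0.15825845]), 'torque': array([ 0.0268911 , -0.03490194,  0.03213227]), 'finger_force': 0.0, 'width': 1.0037590275622978}
```

View pics/top.png

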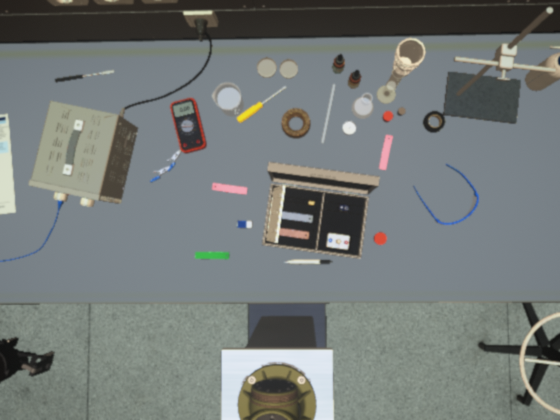

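View pics/side.png

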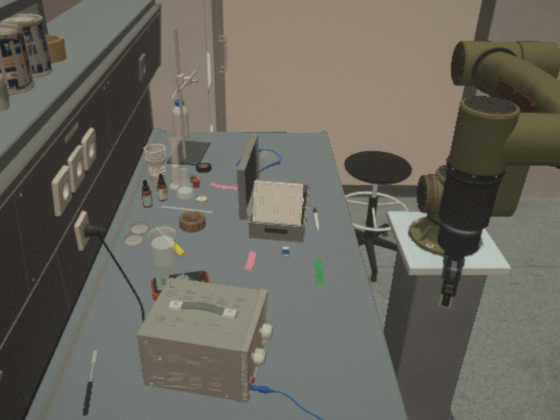

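The top view shows the open box around pixels (265–378, 163–255). The lid stands at the far side (row ~172), the white panel is upright at the left (col ~275), the marker is at (308,262), the stopper at (380,239) and the eraser at (244,224). The side view shows the box at (280,210), with the upright panel facing the camera and the lid at col ~248. Next I'll take enlarged crops to read the corners.

```bash
python3 - <<'E'
import cv2
a=cv2.imread("pics/top.png")[155:270,230:395];b=cv2.imread("pics/side.png")[130:245,225:335]
cv2.imwrite("pics/topc.png",cv2.resize(a,None,fx=4.8,fy=4.8,interpolation=cv2.INTER_CUBIC))
cv2.imwrite("pics/sidec.png",cv2.resize(b,None,fx=5,fy=5,interpolation=cv2.INTER_CUBIC))
E
```

```text
(no output)
```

View pics/topc.png

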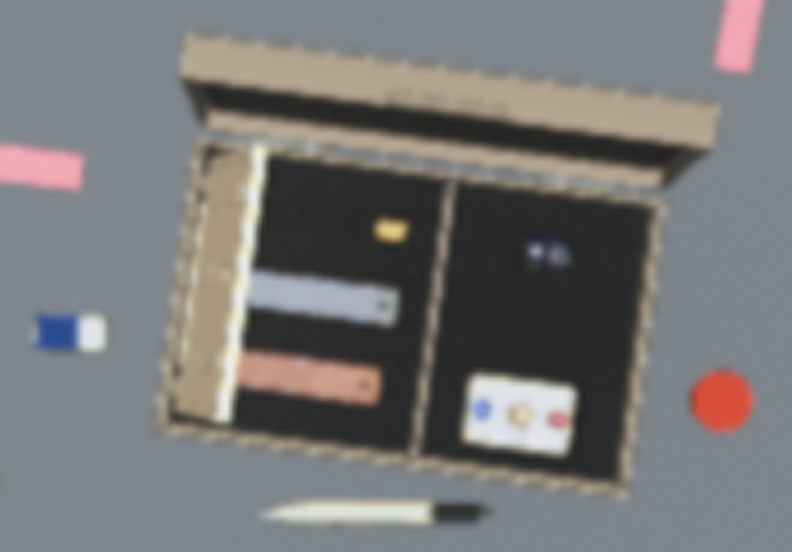

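View pics/sidec.png

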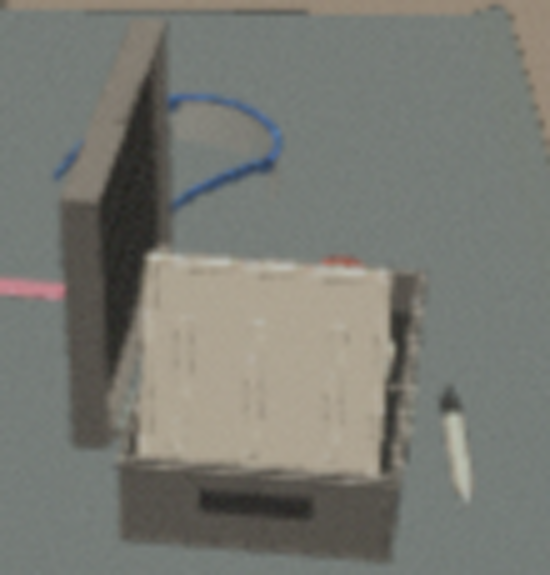

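The top crop shows the rim corners at crop pixels (160,430), (625,492), (662,205) and (197,145), and the panel's free edge from (262,148) to (225,420). The lid's free edge has its outer corners at (187,35) and (718,103). The side crop shows the panel's free edge from (150,255) to (390,272). Copper, zinc and rod (yellow tip) are in their slots; the pink pieces outside are decoys.

```bash
cat > h.py <<'E'
import cv2,numpy as np
from cell import *
def cam(n):
    p=camera_params(n);R=cv2.Rodrigues(np.array(p["rvec"],float))[0];return np.array(p["mtx"]),R,np.array(p["tvec"],float).ravel()
def ray(n,uv):
    K,R,t=cam(n);d=R.T@np.linalg.solve(K,[*uv,1]);return -R.T@t,d/np.linalg.norm(d)
def onz(n,uv,z):
    o,d=ray(n,uv);return o+d*(z-o[2])/d[2]
def tri(uv1,uv2,n1="top",n2="side"):
    o,d=ray(n1,uv1);p,e=ray(n2,uv2);s,t=np.linalg.lstsq(np.c_[d,-e],p-o,rcond=None)[0]
    return (o+d*s+p+e*t)/2,np.linalg.norm(o+d*s-p-e*t)
T=lambda x,y:(230+(x+.5)/4.8-.5,155+(y+.5)/4.8-.5)
S=lambda x,y:(225+(x+.5)/5-.5,130+(y+.5)/5-.5)
E
python3 - <<'E'
from h import *
C=np.array([onz("top",T(*c),62) for c in[(160,430),(625,492),(662,205),(197,145)]])
print(C.round(1),[np.linalg.norm(C[i]-C[i-1]).round(1) for i in range(4)])
c=C.mean(0);ey=(C[0]-C[1]+C[3]-C[2]);yaw=np.arctan2(-ey[0],ey[1]);print(c,yaw,np.degrees(yaw))
# side check of rim: left wall corners
print(onz("side",S(120,465),62),onz("side",S(400,478),62))
R=np.array([[np.cos(yaw),-np.sin(yaw),0],[np.sin(yaw),np.cos(yaw),0],[0,0,1]]);o=np.array([c[0],c[1],0])
B=lambda w:(R.T@(w-o)).round(1)
for t,s in[((262,148),(150,255)),((225,420),(390,272)),((187,35),(62,200)),((718,103),(135,22)),((180,80),(100,203))]:
    w,e=tri(T(*t),S(*s));print(w.round(1),e.round(1),B(w))
for k,p,z in[("eraser",(70,333),12),("stop",(722,400),30),("mark0",(262,514),10),("mark1",(490,512),10)]:
    w=onz("top",T(*p),z);print(k,w.round(1),B(w))
E
```

```text
[[ 450.1   34.1   62. ]
 [ 412.8 -232.1   62. ]
 [ 577.2 -256.2   62. ]
 [ 614.9   11.9   62. ]] [np.float64(166.2), np.float64(268.8), np.float64(166.1), np.float64(270.8)]
[ 513.74109886 -110.58881045   62.        ] -0.13948254806009586 -7.99176131957416
[618.06469484  21.95366278  62.        ] [448.893316    35.80114364  62.        ]
[600.2 -30.6 178.2] 0.2 [ 74.5  91.2 178.2]
[457.1 -10.2 178.4] 0.1 [-70.   91.6 178.4]
[651.5   4.7 232.7] 0.9 [120.4 133.3 232.7]
[ 613.  -261.5  231.2] 2.9 [ 119.3 -135.7  231.2]
[629.    8.3 232.7] 0.1 [ 97.6 133.8 232.7]
eraser [507.7  92.4  12. ] [-34.2 200.2  12. ]
stop [ 464.6 -293.6   30. ] [ -23.2 -188.1   30. ]
mark0 [398.7 -22.2  10. ] [-126.2   71.6   10. ]
mark1 [ 399.  -158.1   10. ] [-107.  -63.   10.]
```

```bash
cat >> h.py <<'E'
yaw=-.1395;Rb=np.array([[np.cos(yaw),-np.sin(yaw),0],[np.sin(yaw),np.cos(yaw),0],[0,0,1]]);ob=np.array([513.7,-110.6,0])
def B(w):return Rb.T@(np.array(w)-ob)
def show():
    from scipy.spatial.transform import Rotation as Ro
    s=get_state();r=Ro.from_quat(s["orientation"]).as_matrix()
    print("t",s["time"],"box",B(s["tcp_pos"]).round(1),"F box",(Rb.T@s["wrist_force"]).round(1),"w",round(s["width"],2),"\ntool axes in box",(Rb.T@r).round(3).tolist(),"q",s["q"].round(2))
E
python3 -c "
from h import *
show()
def path(h,r,w,t,a0,n):
    p=None
    for th in np.linspace(a0,0,n):
        # horizontal coord u (toward falling dir is negative), z
        P=np.array([h[0]-r*np.cos(th)+(t+w*1)*np.sin(th),h[1]+r*np.sin(th)+t*np.cos(th)])
        P=np.array([h[0]-r*np.cos(th)+t*np.sin(th)+w*np.sin(th)**2, h[1]+r*np.sin(th)+t*np.cos(th)+w*np.sin(th)*np.cos(th)])
        print(round(th,2),P.round(1),None if p is None else (P-p).round(1));p=P
path((127,41),105,14.5,2,1.35,14)
print()
path((89,62),150,11,24,1.65,20)
"
```

```text
t 0.1 box [-391.9  623.1  230.4] F box [-0.1 -0.7 -0.2] w 1.0 
tool axes in box [[0.975, -0.22, -0.0], [-0.22, -0.975, -0.002], [0.0, 0.002, -1.0]] q [ 1.54  0.04  0.08 -0.   -1.62 -0.33]
1.35 [119.8 147. ] None
1.25 [108.4 145.5] [-11.3  -1.5]
1.14 [ 97.2 142.8] [-11.2  -2.7]
1.04 [ 86.2 138.8] [-11.  -4.]
0.93 [ 75.6 133.6] [-10.6  -5.3]
0.83 [ 65.6 127.1] [-10.   -6.5]
0.73 [ 56.3 119.5] [-9.3 -7.6]
0.62 [ 47.8 110.8] [-8.4 -8.7]
0.52 [ 40.4 101.1] [-7.4 -9.7]
0.42 [34.1 90.6] [ -6.3 -10.5]
0.31 [29.  79.3] [ -5.1 -11.2]
0.21 [25.3 67.5] [ -3.7 -11.8]
0.1 [22.9 55.4] [ -2.4 -12.2]
0.0 [22. 43.] [ -0.9 -12.4]

1.65 [135.7 208.8] None
1.56 [122.9 212.3] [-12.9   3.5]
1.48 [109.6 214.6] [-13.2   2.4]
1.39 [ 96.2 215.8] [-13.4   1.2]
1.3 [ 82.6 215.8] [-13.6  -0. ]
1.22 [ 69.  214.6] [-13.6  -1.2]
1.13 [ 55.5 212.1] [-13.5  -2.5]
1.04 [ 42.3 208.4] [-13.3  -3.7]
0.96 [ 29.3 203.5] [-12.9  -4.9]
0.87 [ 16.8 197.4] [-12.5  -6.1]
0.78 [  4.9 190.2] [-11.9  -7.2]
0.69 [ -6.4 181.9] [-11.3  -8.3]
0.61 [-16.8 172.5] [-10.5  -9.3]
0.52 [-26.4 162.2] [ -9.6 -10.3]
0.43 [-35.  151.1] [ -8.6 -11.2]
0.35 [-42.6 139.2] [ -7.6 -11.9]
0.26 [-49.  126.6] [ -6.4 -12.6]
0.17 [-54.3 113.4] [ -5.2 -13.1]
0.09 [-58.3  99.9] [ -4.  -13.6]
0.0 [-61.  86.] [ -2.7 -13.9]
```

>>> {"op": "move_arm", "data": {"increments": [[[0, 0, 0], [0, 0, -6.35], 0], [[0, 0, 0], [0, 0, -6.35], 0], [[0, 0, 0], [0, 0, 0], 0]], "newtons": 20}}

```text
time: 0.4
tcp_pos: [212.3, 561.0, 230.7]
orientation: [0.998, -0.07, -0.0, 0.001]
wrist_force: [0.6, -0.7, 0.7]
width: 0.517
finger_force: 0.0
```

```bash
python3 -c "
from h import *
show()"
```

```text
t 0.4 box [-391.9  623.2  230.7] F box [ 0.7 -0.6  0.7] w 0.52 
tool axes in box [[1.0, 0.0, -0.0], [0.0, -1.0, -0.001], [-0.0, 0.001, -1.0]] q [ 1.54  0.04  0.08 -0.   -1.62 -0.11]
```

>>> {"op": "move_arm", "data": {"increments": [[[0.018, 0.022, 0], [0, 0, 0], 0], [[0.018, 0.022, 0], [0, 0, 0], 0], [[0.018, 0.022, 0], [0, 0, 0], 0], [[0.018, 0.022, 0], [0, 0, 0], 0], [[0.018, 0.022, 0], [0, 0, 0], 0], [[0.018, 0.022, 0], [0, 0, 0], 0], [[0.018, 0.022, 0], [0, 0, 0], 0], [[0.018, 0.022, 0], [0, 0, 0], 0], [[0.018, 0.022, 0], [0, 0, 0], 0], [[0.018, 0.022, 0], [0, 0, 0], 0], [[0.018, 0.022, 0], [0, 0, 0], 0], [[0.018, 0.022, 0], [0, 0, 0], 0], [[0.018, 0.022, 0], [0, 0, 0], 0], [[0.018, 0.022, 0], [0, 0, 0], 0], [[0.018, 0.022, 0], [0, 0, 0], 0], [[0.018, 0.022, 0], [0, 0, 0], 0], [[0.018, 0.022, 0], [0, 0, 0], 0], [[0.018, 0.022, 0], [0, 0, 0], 0], [[0.018, 0.022, 0], [0, 0, 0], 0], [[0.018, 0.022, 0], [0, 0, 0], 0]]}}

```text
time: 2.4
tcp_pos: [507.7, 74.1, 231.1]
orientation: [0.997, -0.072, -0.0, 0.0]
wrist_force: [0.7, 0.6, 0.3]
width: -0.001
finger_force: 0.0
```

```bash
python3 -c "
from h import *
show()"
```

```text
t 2.4 box [-31.6 182.1 231.1] F box [0.6 0.7 0.3] w -0.0 
tool axes in box [[1.0, -0.004, -0.0], [-0.004, -1.0, -0.0], [-0.0, 0.0, -1.0]] q [ 0.54 -0.19 -0.14 -0.   -1.63  0.89]
```

>>> {"op": "move_arm", "data": {"increments": [[[0.013, 0, 0.02], [0, 0, 0], 0], [[0.013, 0, 0.02], [0, 0, 0], 0], [[0, 0.01, 0.02], [0, 0, 0], 0], [[0, 0.01, 0.02], [0, 0, 0], 0], [[0, 0.01, 0.004], [0, 0, 0], 0], [[0, 0.01, 0], [0, 0, 0], 0], [[0, 0.01, 0], [0, 0, 0], 0], [[0, 0.006, 0], [0, 0, 0], 0], [[0, 0.006, 0], [0, 0, 0], 0], [[0, 0.006, 0.001], [0, 0, 0], 0], [[0, 0.006, 0.001], [0, 0, 0], 0]]}}

```text
time: 3.5
tcp_pos: [522.8, -2.0, 145.5]
orientation: [0.998, -0.07, 0.0, -0.0]
wrist_force: [1.0, -0.1, -0.1]
width: 0.0
finger_force: 0.3
```

```bash
python3 -c "
from h import *
show()"
```

```text
t 3.5 box [ -6.1 108.8 145.5] F box [ 1.   0.  -0.1] w 0.0 
tool axes in box [[1.0, -0.001, 0.0], [-0.001, -1.0, 0.0], [0.0, -0.0, -1.0]] q [ 0.38 -0.16 -0.26  0.   -1.47  1.05]
```

>>> {"op": "move_arm", "data": {"increments": [[[0, 0.0055, 0.0015], [0, 0, 0], 0], [[0, 0.0055, 0.0015], [0, 0, 0], 0], [[0, 0.0055, 0.002], [0, 0, 0], 0], [[0, 0.0055, 0.002], [0, 0, 0], 0], [[0, 0.0053, 0.0026], [0, 0, 0], 0], [[0, 0.0053, 0.0026], [0, 0, 0], 0], [[0, 0.005, 0.0033], [0, 0, 0], 0], [[0, 0.005, 0.0033], [0, 0, 0], 0], [[0, 0.0046, 0.0038], [0, 0, 0], 0], [[0, 0.0046, 0.0038], [0, 0, 0], 0], [[0, 0.0042, 0.0043], [0, 0, 0], 0], [[0, 0.0042, 0.0043], [0, 0, 0], 0], [[0, 0.0037, 0.0048], [0, 0, 0], 0], [[0, 0.0037, 0.0048], [0, 0, 0], 0], [[0, 0.0031, 0.0052], [0, 0, 0], 0], [[0, 0.0031, 0.0052], [0, 0, 0], 0], [[0, 0.0025, 0.0056], [0, 0, 0], 0], [[0, 0.0025, 0.0056], [0, 0, 0], 0], [[0, 0.0018, 0.0059], [0, 0, 0], 0], [[0, 0.0018, 0.0059], [0, 0, 0], 0]]}}

```text
time: 5.5
tcp_pos: [511.2, -83.5, 66.9]
orientation: [0.998, -0.07, 0.0, 0.0]
wrist_force: [0.2, -0.2, 0.1]
width: -0.001
finger_force: 0.2
```

```bash
python3 -c "
from h import *
show()
cv2.imwrite('pics/s2.png',cv2.resize(get_image('side')[110:260,205:355],None,fx=3.5,fy=3.5))"
```

```text
t 5.5 box [-6.2 26.5 66.9] F box [ 0.2 -0.1  0.1] w -0.0 
tool axes in box [[1.0, -0.001, 0.0], [-0.001, -1.0, -0.0], [0.0, 0.0, -1.0]] q [ 0.23 -0.14 -0.39  0.   -1.32  1.2 ]
```

View pics/s2.png

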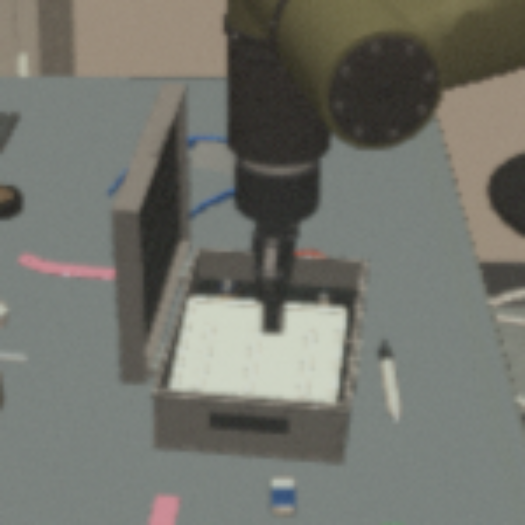

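The panel now leans low (white face at crop (260,340)) with the fingertip on it at (272,325). The lid is still open. I'll keep lowering.

>>> {"op": "move_arm", "data": {"increments": [[[0, 0.001, 0.006], [0, 0, 0], 0], [[0, 0.001, 0.006], [0, 0, 0], 0], [[0, 0.0005, 0.005], [0, 0, 0], 0], [[0, 0, 0.004], [0, 0, 0], 0], [[0, 0, 0.002], [0, 0, 0], 0], [[0, 0, 0], [0, 0, 0], 0]]}}

```text
time: 6.15
tcp_pos: [510.7, -85.8, 43.9]
orientation: [0.998, -0.07, -0.0, 0.0]
wrist_force: [-0.1, 0.1, 0.0]
width: 0.0
finger_force: 0.0
```

>>> {"op": "move_arm", "data": {"increments": [[[0, 0, 0.0008], [0, 0, 0], 0], [[0, 0, 0.0008], [0, 0, 0], 0], [[0, 0, 0], [0, 0, 0], 0]]}}

```text
time: 6.45
tcp_pos: [511.1, -85.8, 43.1]
orientation: [0.998, -0.07, 0.0, 0.0]
wrist_force: [-1.5, 0.3, 2.2]
width: -0.001
finger_force: 1.0
```

>>> {"op": "move_arm", "data": {"increments": [[[0, 0, 0.0008], [0, 0, 0], 0], [[0, 0, 0.0005], [0, 0, 0], 0], [[0, 0, 0], [0, 0, 0], 0], [[0, 0, 0], [0, 0, 0], 0]]}}

```text
time: 6.85
tcp_pos: [511.2, -85.8, 43.0]
orientation: [0.998, -0.07, 0.0, 0.0]
wrist_force: [-4.7, 1.8, 8.7]
width: -0.002
finger_force: 4.4
```

The panel is flat on its stop: force is rising with no further travel, at z = 43. Next I'll rise, go over the lid and look.

>>> {"op": "move_arm", "data": {"increments": [[[0, 0, -0.01], [0, 0, 0], 0], [[0, 0, -0.02], [0, 0, 0], 0], [[0, 0, -0.03], [0, 0, 0], 0], [[0, 0, -0.03], [0, 0, 0], 0], [[0, 0.005, -0.03], [0, 0, 0], 0], [[0, 0.005, -0.03], [0, 0, 0], 0], [[0, 0.005, -0.03], [0, 0, 0], 0], [[0, 0.005, -0.03], [0, 0, 0], 0], [[0, 0.004, -0.03], [0, 0, 0], 0], [[0, 0, 0], [0, 0, 0], 0]]}}

```text
time: 7.85
tcp_pos: [508.6, -110.5, 286.8]
orientation: [0.998, -0.07, 0.004, 0.0]
wrist_force: [-0.2, 0.1, 0.2]
width: -0.001
finger_force: 0.0
```

>>> {"op": "move_arm", "data": {"increments": [[[0.015, 0, 0], [0, 0, 0], 0], [[0.015, 0, 0], [0, 0, 0], 0], [[0.015, 0, 0], [0, 0, 0], 0], [[0.015, 0, 0], [0, 0, 0], 0], [[0.015, 0, 0], [0, 0, 0], 0], [[0.015, 0, 0], [0, 0, 0], 0], [[0.015, 0, 0], [0, 0, 0], 0], [[0.015, 0, 0], [0, 0, 0], 0], [[0.015, 0, 0], [0, 0, 0], 0], [[0.015, 0, 0], [0, 0, 0], 0], [[0.01, 0, 0], [0, 0, 0], 0], [[0, 0, 0], [0, 0, 0], 0]]}}

```text
time: 9.05
tcp_pos: [666.6, -131.9, 279.6]
orientation: [0.998, -0.07, -0.001, 0.0]
wrist_force: [0.3, 0.0, -0.9]
width: 0.001
finger_force: 0.0
```

```bash
python3 -c "
from h import *
show()
cv2.imwrite('pics/s3.png',cv2.resize(get_image('side')[60:260,155:355],None,fx=2.9,fy=2.9))"
```

```text
t 9.05 box [1.543e+02 2.000e-01 2.796e+02] F box [ 0.3  0.1 -0.9] w 0.0 
tool axes in box [[1.0, -0.001, -0.002], [-0.001, -1.0, -0.0], [-0.002, 0.0, -1.0]] q [ 0.1   0.27  0.43 -0.   -1.73  1.33]
```

View pics/s3.png

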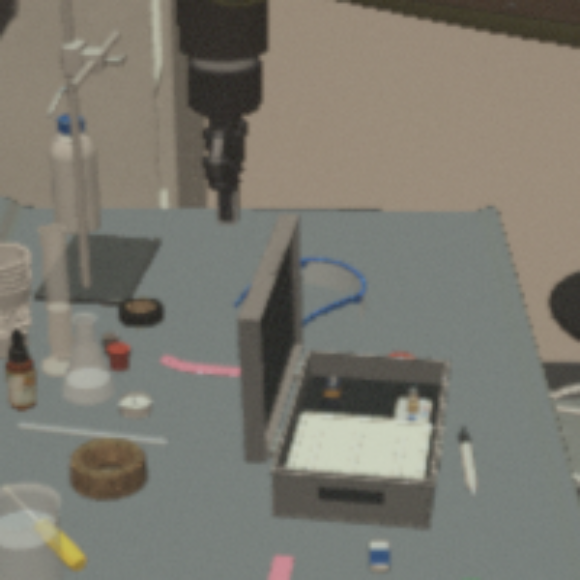

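The panel lies flat, the lid is open, and the fingertips at crop (228,218) are above and behind the lid. I'll descend behind it and approach.

>>> {"op": "move_arm", "data": {"increments": [[[0, 0, 0.015], [0, 0, 0], 0], [[0, 0, 0.015], [0, 0, 0], 0], [[0, 0, 0.015], [0, 0, 0], 0], [[0, 0, 0.015], [0, 0, 0], 0], [[0, 0, 0.01], [0, 0, 0], 0], [[-0.006, 0, 0], [0, 0, 0], 0], [[-0.006, 0, 0], [0, 0, 0], 0], [[-0.006, 0, 0], [0, 0, 0], 0], [[-0.005, 0, 0], [0, 0, 0], 0], [[-0.005, 0, -0.001], [0, 0, 0], 0]]}}

```text
time: 10.1
tcp_pos: [638.5, -128.0, 213.8]
orientation: [0.998, -0.07, 0.002, 0.0]
wrist_force: [3.6, -0.3, 2.5]
width: -0.002
finger_force: 1.5
```

```bash
python3 -c "
from h import *
show()"
```

```text
t 10.1 box [1.261e+02 1.000e-01 2.138e+02] F box [3.6 0.2 2.5] w -0.0 
tool axes in box [[1.0, -0.001, 0.003], [-0.001, -1.0, 0.0], [0.003, -0.0, -1.0]] q [ 0.11  0.17  0.19  0.   -1.59  1.32]
```

>>> {"op": "move_arm", "data": {"increments": [[[-0.0067, 0, -0.001], [0, 0, 0], 0], [[-0.0067, 0, -0.001], [0, 0, 0], 0], [[-0.0067, 0, 0], [0, 0, 0], 0], [[-0.0067, 0, 0], [0, 0, 0], 0], [[-0.0068, 0, 0], [0, 0, 0], 0], [[-0.0068, 0, 0], [0, 0, 0], 0], [[-0.0068, 0, 0.0006], [0, 0, 0], 0], [[-0.0068, 0, 0.0006], [0, 0, 0], 0], [[-0.0067, 0, 0.0012], [0, 0, 0], 0], [[-0.0067, 0, 0.0012], [0, 0, 0], 0]]}}

```text
time: 11.1
tcp_pos: [570.8, -118.5, 210.3]
orientation: [0.998, -0.07, -0.0, 0.0]
wrist_force: [2.6, 0.5, -0.4]
width: -0.001
finger_force: 1.0
```

```bash
python3 -c "
from h import *
show()"
```

```text
t 11.1 box [5.770e+01 1.000e-01 2.103e+02] F box [ 2.5  0.8 -0.4] w -0.0 
tool axes in box [[1.0, -0.001, -0.001], [-0.001, -1.0, -0.0], [-0.001, 0.0, -1.0]] q [ 0.14 -0.01  0.   -0.   -1.58  1.29]
```

Contact is light and the tool is on the path near 1.13 rad. I'll continue along the arc.

>>> {"op": "move_arm", "data": {"increments": [[[-0.0067, 0, 0.0015], [0, 0, 0], 0], [[-0.0067, 0, 0.0015], [0, 0, 0], 0], [[-0.0066, 0, 0.0024], [0, 0, 0], 0], [[-0.0066, 0, 0.0024], [0, 0, 0], 0], [[-0.0063, 0, 0.003], [0, 0, 0], 0], [[-0.0063, 0, 0.003], [0, 0, 0], 0], [[-0.006, 0, 0.0036], [0, 0, 0], 0], [[-0.006, 0, 0.0036], [0, 0, 0], 0], [[-0.0056, 0, 0.0042], [0, 0, 0], 0], [[-0.0056, 0, 0.0042], [0, 0, 0], 0], [[-0.0052, 0, 0.0047], [0, 0, 0], 0], [[-0.0052, 0, 0.0047], [0, 0, 0], 0]]}}

```text
time: 12.3
tcp_pos: [499.0, -108.4, 171.7]
orientation: [0.998, -0.07, -0.0, 0.0]
wrist_force: [1.3, 0.5, 0.3]
width: 0.002
finger_force: 0.7
```

```bash
python3 -c "
from h import *
show()"
```

```text
t 12.3 box [-14.9   0.2 171.7] F box [1.2 0.7 0.3] w 0.0 
tool axes in box [[1.0, -0.001, -0.0], [-0.001, -1.0, -0.0], [-0.0, 0.0, -1.0]] q [ 0.18 -0.2  -0.25  0.   -1.52  1.25]
```

>>> {"op": "move_arm", "data": {"increments": [[[-0.0048, 0, 0.0051], [0, 0, 0], 0], [[-0.0048, 0, 0.0051], [0, 0, 0], 0], [[-0.0043, 0, 0.0056], [0, 0, 0], 0], [[-0.0043, 0, 0.0056], [0, 0, 0], 0], [[-0.0038, 0, 0.006], [0, 0, 0], 0], [[-0.0038, 0, 0.006], [0, 0, 0], 0], [[-0.0032, 0, 0.0063], [0, 0, 0], 0], [[-0.0032, 0, 0.0063], [0, 0, 0], 0], [[-0.0026, 0, 0.0065], [0, 0, 0], 0], [[-0.0026, 0, 0.0065], [0, 0, 0], 0], [[-0.001, 0, 0.004], [0, 0, 0], 0], [[-0.001, 0, 0.003], [0, 0, 0], 0], [[-0.001, 0, 0.003], [0, 0, 0], 0], [[0, 0, 0], [0, 0, 0], 0]]}}

```text
time: 13.7
tcp_pos: [459.2, -102.8, 102.6]
orientation: [0.998, -0.07, -0.0, 0.0]
wrist_force: [-0.3, 0.5, -0.7]
width: -0.002
finger_force: 0.0
```

```bash
python3 -c "
from h import *
show()"
```

```text
t 13.7 box [-55.1   0.2 102.6] F box [-0.3  0.5 -0.7] w -0.0 
tool axes in box [[1.0, -0.001, -0.001], [-0.001, -1.0, -0.0], [-0.001, 0.0, -1.0]] q [ 0.21 -0.3  -0.45 -0.   -1.41  1.22]
```

Force is near zero at about 0.11 rad. I'll go slowly down to z ≈ 86.

>>> {"op": "move_arm", "data": {"increments": [[[-0.001, 0, 0.003], [0, 0, 0], 0], [[-0.001, 0, 0.003], [0, 0, 0], 0], [[-0.001, 0, 0.003], [0, 0, 0], 0], [[0, 0, 0.003], [0, 0, 0], 0], [[0, 0, 0.002], [0, 0, 0], 0], [[0, 0, 0.001], [0, 0, 0], 0], [[0, 0, 0], [0, 0, 0], 0], [[0, 0, 0], [0, 0, 0], 0]]}}

```text
time: 14.5
tcp_pos: [456.5, -102.4, 88.0]
orientation: [0.998, -0.07, 0.0, 0.0]
wrist_force: [-0.7, 0.1, -0.1]
width: 0.0
finger_force: 0.0
```

>>> {"op": "move_arm", "data": {"increments": [[[0, 0, 0.001], [0, 0, 0], 0], [[0, 0, 0.001], [0, 0, 0], 0], [[0, 0, 0.001], [0, 0, 0], 0], [[0, 0, 0.0005], [0, 0, 0], 0], [[0, 0, 0], [0, 0, 0], 0], [[0, 0, 0], [0, 0, 0], 0]]}}

```text
time: 15.1
tcp_pos: [456.5, -102.4, 86.1]
orientation: [0.998, -0.07, 0.0, 0.0]
wrist_force: [-5.9, 3.1, 9.8]
width: -0.001
finger_force: 4.6
```

>>> {"op": "move_arm", "data": {"increments": [[[0, 0, 0.0006], [0, 0, 0], 0], [[0, 0, 0], [0, 0, 0], 0], [[0, 0, 0], [0, 0, 0], 0], [[0, 0, 0], [0, 0, 0], 0]]}}

```text
time: 15.5
tcp_pos: [456.5, -102.4, 86.0]
orientation: [0.998, -0.07, 0.0, 0.0]
wrist_force: [-7.8, 3.7, 11.8]
width: 0.003
finger_force: 6.2
```

>>> {"op": "move_arm", "data": {"increments": [[[0, 0, -0.004], [0, 0, 0], 0], [[0, 0, -0.01], [0, 0, 0], 0], [[0, 0, -0.02], [0, 0, 0], 0], [[0, 0, -0.03], [0, 0, 0], 0], [[0, 0, -0.03], [0, 0, 0], 0], [[0, 0, -0.03], [0, 0, 0], 0], [[0, 0, -0.03], [0, 0, 0], 0], [[0, 0, 0], [0, 0, 0], 0], [[0, 0, 0], [0, 0, 0], 0]]}}

```text
time: 16.4
tcp_pos: [456.8, -102.3, 238.6]
orientation: [0.998, -0.07, 0.001, -0.0]
wrist_force: [-0.3, 0.0, -0.9]
width: 0.004
finger_force: 0.0
```

```bash
python3 -c "
from h import *
show()
cv2.imwrite('pics/s4.png',cv2.resize(get_image('side')[130:280,205:355],None,fx=3.5,fy=3.5))"
```

```text
t 16.4 box [-57.5   0.4 238.6] F box [-0.3 -0.  -0.9] w 0.0 
tool axes in box [[1.0, -0.001, 0.001], [-0.001, -1.0, 0.001], [0.001, -0.001, -1.0]] q [ 0.21 -0.32 -0.22 -0.   -1.66  1.22]
```

View pics/s4.png

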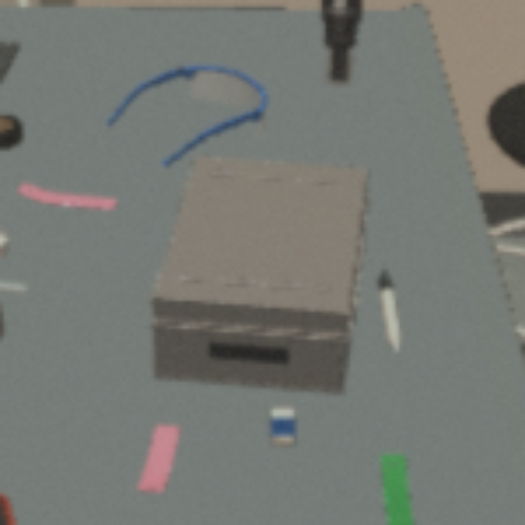

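The lid is flush on the base (seam at crop (255,328), even all along), the eraser and marker have not moved, and the tool is clear.

```bash
python3 -c "
from cell import *
print(finish_job())"
```

```text
the job is handed in; nothing more can be done
None
```

I pushed the panel flat first and then the lid gently shut, each onto its hard stop and with about 15 N at most in the wrist readings; the job was handed in at about 16 s, and no verdict came back.

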